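# Sweep the saddle plate and crack open the stuck oil-box lid

## Robot

A 6-joint arm with a two-finger parallel gripper is mounted at the origin on the work surface. World frame = base frame: x ahead of the robot, y to its left, z up, the work surface at z = 0. Lengths are in mm, angles in rad, forces in N, time in s.
With the tool pointing down it reaches from about 350 to 975 mm from the base axis. Payload 7.1 kg.
Tool frame: the origin (TCP) lies at the very end of the fingers, on their centre line; the grasp point (between the pads) lies 19 mm behind it; z points along the fingers, y is the line along which they close (so a half turn about z gives the same grasp; the last joint's range is limited). The gripper opens to 88 mm and grips with 3 to 60 N. Pads are 20 mm wide; open, the fingers measure 115 mm over their backs; the gripper's body (75 mm by 178 mm) begins 61 mm behind the grasp point.
Start: joints at [-0.019, 0.423, 1.63, -0, 1.089, -0.019], TCP at [624.984, 0.026, 222.675] pointing down, gripper open.
Joint ranges: [-3, 3], [-0.9, 2.11], [0.09, 2.58], [-1.31, 4.45], [0.11, 2.69], [-2.54, 2.54]. Speed limits (rad/s): [2.39, 2.39, 3.01, 3.14, 3.14, 3.14].

## Interface

Orientations are given as a rotation vector (axis times angle).
In Python, from workcell import sensors, imaging, close_job gives the robot as it stands. The module is installed in compiled form; this text tells all that it offers.
- The arm moves only by the tool servo_tool, never from a script. Its argument "steps" is a list of rows, each a list of 3 entries, a list of its own where there are three numbers: the shift along the world's x, y, z in m, then the turn, a rotation vector about the world's x, y, z in degrees, then the opening, from -1 (shut) to 1 (fully open). A call has exactly 8 rows; each row shifts and turns the commanded pose from where the row before left it; what a row does not reach is not made up. A row lasts 1/12 s, in which the tool goes at most 41.7 mm and 7.16 degrees, less where a joint would pass 70% of its speed; a pose out of reach is approached as far as the arm can. A call is refused whole if a number of a shift passes 0.0417 or a number of a turn 7.16, either way. A call with a gripper value outside its range is refused whole. The fingers move at their own pace and stop on an object; the grip force is fixed at half the most. Time passes only in rows, so rows that do not move let the fingers close, or fill a call up. It gives the time, the measured TCP pose, the force, the opening and the grip force at its end, in the units of the state.
- sensors.get_obs(): the state, without advancing time (a new reading comes with each control period).
- imaging.get_image(name): name is "scene" or "side" or "wrist"; returns a dict with "color" (384x512x3 uint8, blue, green, red), "range_z" (384x512 float32, mm along the optical axis (not along the pixel's ray), 0 where there is no reading), "vertical_fov" (degrees; the focal length in pixels is half the picture's height over the tangent of half this angle, whatever the lens; pixels are square), "cx", "cy" (the principal point, pixels), "rvec" (rotation vector, rad) and "tvec" (3), from world to camera coordinates, as OpenCV has them; the wrist camera has in their place "tool_from_camera" (4x4, takes a point from camera to tool coordinates, whose origin is the TCP and whose axes are the flange's). Camera axes: x right, y down, z forward; pixel columns grow to the right and rows downward; lengths in mm; the calibration is good to about 2 mm. A picture is of the moment at which its call begins: read the wrist's pose just before it.
- close_job(): hands the job in; it is judged then, once.
The state is a dict: "t": time; "qpos": joint angles; "qvel": joint speeds; "joint_torque": joint torques, N m; "ee_pos": TCP position; "orientation": TCP orientation; "ft_force": force on the tool from outside, world axes, zero at the start; "moment": the same for the moment, N m; "width": finger opening in mm; "grasp_force": force on a finger pad.
Only numpy, scipy, OpenCV 4.12 (cv2) and the standard library are available. Lean on these libraries where they do the work, as an engineer would, in place of code of your own. Each camera call takes 0.05 s, during which the arm holds its last target. There are 200 camera calls.

## Task

With the hand brush, and never with the gripper itself, sweep the three metal off-cuts off the steel plate into the yellow chip tray beside it, then put the brush down on the bench. After that pull the oil-box lid up by its red bar until the stuck seal lets go, without letting the lid fly wide open, and finish while still holding the bar with the lid's front edge standing about 15 mm open. Leave the oil bottle, the mug and the tin alone.

Things in the scene. Friction and masses are not known exactly. Their poses are not given: they have to be found in the camera images.
- saddle: Fixed green lathe saddle unit, 180 mm along its x, standing on the bench; place and yaw vary. Origin on the bench, at bench height. From its -y end to its +y end: yellow chip tray, bare steel plate, green oil box with an aluminium lid. Its x axis points from the lid's front edge (robot side) to the lid's hinge; z up.
- plate (a point): Centre of the bare steel plate's top, 60 mm above the bench; axes as the saddle's. The plate is 180 mm (x) by 170 mm (y); along both x edges runs a guard 6 mm thick and 12 mm high. At y = +85 mm it ends at the oil box's wall, which rises 25 mm above the plate (gasket 2 mm more, then the 10 mm lid plate); at y = -85 mm it ends openly above the tray.
- tray (a point): Centre of the inner floor of the yellow open chip tray, 4 mm above the bench; axes as the saddle's. Inside 212 mm (x) by 122 mm (y); walls 4 mm thick, rim 45 mm above the bench (15 mm lower than the plate). It adjoins the plate's open end: its centre is 151 mm beyond the plate's centre toward -y.
- bar (a point): Centre of the red round bar handle on the lid: 14 mm thick, 90 mm long along the saddle's y, carried on a 12 mm post at each end. Its axis is 35 mm above the lid's top plate (132 mm above the bench when shut), 15 mm in from the lid's front edge; free space all round between the posts. Axes as the lid's (the saddle's when shut).
- hinge (a point): Middle of the lid's hinge line, which runs along the saddle's y at the lid's far (+x) edge, 87 mm above the bench; the bar's axis lies 135 mm in front of it and 45 mm above it, the lid's front edge 150 mm in front of it.
- lid (a joint): Opening angle of the aluminium lid (150 x 150 mm, about 0.5 kg) in rad: 0 shut, positive lifts the front edge (0.10 rad = 15 mm gap at the front edge, the bar then rises about 13 mm and shifts 5 mm to +x); stop at 0.30. The seal sticks: some 14 to 18 N up at the bar are needed to start it, falling to about 4 N once the bar has risen 8 mm; let go, the lid falls shut and sticks again.
- brush_mid (a point): Centre (half-way up, 45 mm above the bristles' foot) of the loose hand brush, 0.22 kg, standing bristles down on the bench. Black stiff rigid bristle block 140 mm (along its x) by 40 mm (y), 30 mm high; pale wooden stock 146 x 44 mm above it up to 44 mm; on top an upright brown wooden grip 76 mm long (x), 22 mm thick (y), from 44 to 90 mm above the foot. The brush has z up; both ends and both sides are alike.
- block_mid (a point): Centre of a copper-coloured bar off-cut, 26 x 20 x 20 mm, 70 g, loose on the plate.
- slug_mid (a point): Centre of a brass-coloured round slug standing on end, 24 mm diameter, 22 mm high, 70 g, loose on the plate.
- angle_mid (a point): Point half-way up a red-painted angle-iron off-cut, foot 28 x 24 mm, 26 mm high, 60 g, loose on the plate.
- block: The copper-coloured off-cut; origin under its centre.
- slug: The brass-coloured slug; origin under its centre.
- angle: The red angle off-cut; origin under its foot's centre.
- brush: The hand brush; origin at the centre of the bristles' foot.
- oil: Bystander: amber oil bottle, 60 mm diameter, 150 mm high; origin under its centre.
- mug: Bystander: blue mug, 80 mm diameter, 90 mm high; origin under its centre.
- tin: Bystander: tin with a yellow label, 70 mm diameter, 100 mm high; origin under its centre.

How it is judged (in metres and radians):
On the way, in this order (a step that is already met when the one before it is completed fails the run):
1. all three off-cuts lie in the chip tray (x of block_mid in the frame of tray between -0.106 and 0.106 m and y of block_mid in the frame of tray between -0.061 and 0.061 m and z of each of block_mid, slug_mid, angle_mid in the frame of tray below 0.04 m and linear speed of each of block, slug, angle below 0.05 m/s and x of slug_mid in the frame of tray between -0.106 and 0.106 m and y of slug_mid in the frame of tray between -0.061 and 0.061 m and x of angle_mid in the frame of tray between -0.106 and 0.106 m and y of angle_mid in the frame of tray between -0.061 and 0.061 m), for 0.2 s.
2. the brush is put down on the bench and let go (height (world z) of brush_mid below 0.053 m and contact force between the fingers and brush below 0.1 N and linear speed of brush below 0.03 m/s and not (x of brush_mid in the frame of tray between -0.11 and 0.11 m and y of brush_mid in the frame of tray between -0.065 and 0.065 m)), for 0.2 s.
3. the lid is broken free of its seal, held by the gripper (value of joint lid above 0.05 rad and contact force between the fingers and lid above 1 N), for 0.1 s.
At the end, for the whole second after the job is handed in: The lid stands still at 0.065 to 0.15 rad (front edge about 10 to 22 mm open), held by the fingers (more than 1 N) and not propped by the brush; the three off-cuts lie in the chip tray; the brush lies released and still on the bench, outside the tray (all of step 1 and all of step 2 and value of joint lid between 0.065 and 0.15 rad and velocity of joint lid between -0.05 and 0.05 rad/s and contact force between the fingers and lid above 1 N and contact force between brush and lid below 0.1 N); the arm keeps its last pose, push and grip.
It fails at once if the lid flies wide open (more than 0.25 rad, 37 mm at the front edge) (value of joint lid above 0.25 rad).
It fails at once if the gripper or arm pushes an off-cut (contact force between any of the fingers, the arm and block above 0.5 N or contact force between any of the fingers, the arm and slug above 0.5 N or contact force between any of the fingers, the arm and angle above 0.5 N).
It fails at once if the oil bottle, mug or tin is moved by more than 30 mm (distance of any of oil, mug, tin from where it was at the start of the episode above 0.03 m).
It also fails if it takes over 51 s, if anything falls off the work surface, if the arm or the gripper's body presses on something with over 40 N, if the wrist force passes 120 N, or if a joint passes its speed limit or range.

## Working session

There is one attempt and no reset: what is moved stays moved. The work goes in short steps, Python scripts to look and compute and a tool call to move; the robot and the scene stay as the last step left them, time stands still between calls to the robot, and variables do not carry over. Pictures are saved under pics/ and viewed, at most 10 in all, crops included, and the job is handed in when it is done.

Besides the shell and the picture viewer there is one more tool, called after "Emit:" as name(argument=value, ...) on one line, values as JSON. servo_tool: Moves the arm, as the interface text tells. Its arguments: {"type":"object","properties":{"steps":{"type":"array"}},"required":["steps"]}

```bash
mkdir -p pics
cat > h.py <<'E'
import numpy as np, cv2
from workcell import sensors, imaging, close_job
from scipy.spatial.transform import Rotation as R
def grab(name):
    o=sensors.get_obs(); im=imaging.get_image(name)
    f=im["color"].shape[0]/2/np.tan(np.radians(im["vertical_fov"])/2)
    if "rvec" in im:
        Rm=R.from_rotvec(np.ravel(im["rvec"])).as_matrix(); t=np.ravel(im["tvec"])
        Rw=Rm.T; c=-Rm.T@t
    else:
        T=np.array(im["tool_from_camera"]); Rt=R.from_rotvec(o["orientation"]).as_matrix()
        Rw=Rt@T[:3,:3]; c=Rt@T[:3,3]+np.array(o["ee_pos"])
    d=im["range_z"]; v,u=np.mgrid[:d.shape[0],:d.shape[1]]
    P=np.stack([(u-im["cx"])/f*d,(v-im["cy"])/f*d,d],-1)@Rw.T+c
    P[d==0]=np.nan
    return im["color"],P
E
python3 - <<'E'
from h import *
print(sensors.get_obs())
for n in("scene","side"):
    c,P=grab(n); cv2.imwrite(f"pics/{n}0.png",c); np.savez(f"{n}0.npz",c=c,P=P)
a=[cv2.imread(f"pics/{n}0.png") for n in("scene","side")]
cv2.imwrite("pics/both0.png",cv2.resize(np.vstack(a),None,fx=.78,fy=.78))
E
```

```text
{'t': 0.0, 'qpos': array([-1.89959500e-02,  4.23869745e-01,  1.63069729e+00, -2.17587495e-05,
        1.08861578e+00, -1.90040833e-02]), 'qvel': array([-9.87766385e-04, -8.06760823e-04, -5.43363830e-05, -7.13254814e-04,
        3.70934257e-04, -1.92621191e-03]), 'joint_torque': array([ 1.28069914e-03, -5.44622147e+01, -2.73670936e+01,  6.42951974e-02,
        2.27214623e-02, -1.51321510e-04]), 'ee_pos': array([6.24428383e+02, 3.31396739e-02, 2.21880801e+02]), 'orientation': array([-2.22062028e+00, -2.22066078e+00,  1.75351703e-03]), 'ft_force': array([ 0.24091869, -0.45838908, -0.34093776]), 'moment': array([-0.01906241, -0.00512492,  0.01753047]), 'grasp_force': 0.0, 'width': 87.76185851587623}
```

View pics/both0.png

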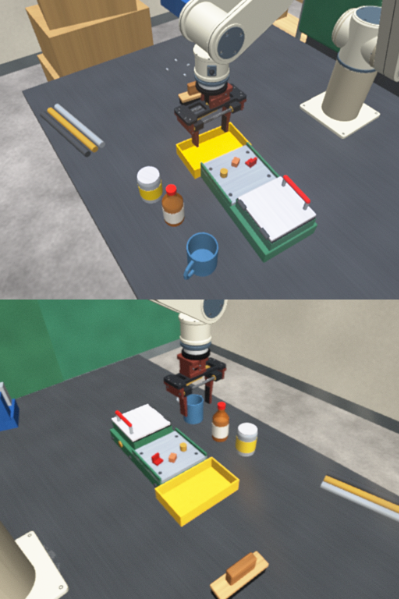

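The scene view shows the tray, plate and lid (red bar at about (378,244) full-size); the side view shows the brush at about (307,352), clear in front of the tray, and the three off-cuts at about (200,205). Next I'll measure by mask and height.

Run:
```python
from h import *
for n in("scene","side"):
    z=np.load(n+"0.npz"); c,P=z["c"],z["P"]; H=cv2.cvtColor(c,cv2.COLOR_BGR2HSV); h,s,v=[H[...,i].astype(int) for i in range(3)]
    Z=P[...,2]
    def rep(name,m):
        k,l,st,ce=cv2.connectedComponentsWithStats(m.astype(np.uint8))
        for i in range(1,k):
            if st[i,4]>25:
                p=P[l==i]; 
                if np.hypot(*p[:,:2].mean(0))>1100: continue
                b=cv2.minAreaRect(p[:,:2].astype(np.float32))
                print(n,name,st[i].tolist(),"mean",p.mean(0).round(0),"z5/95",np.percentile(p[:,2],[5,95]).round(0),"rect",np.round(b[0]),np.round(b[1]),round(b[2],1))
    ok=np.isfinite(Z)
    rep("yellow",ok&(h>22)&(h<34)&(s>170)&(Z<52))
    rep("red",ok&((h<6)|(h>174))&(s>150)&(v>90))
    rep("offcut",ok&(h>=4)&(h<26)&(s>80)&(Z>64)&(Z<90))
    rep("wood",ok&(h>=5)&(h<25)&(s>60)&(Z>30)&(Z<100)&(P[...,1]<1000))
    rep("blue",ok&(h>95)&(h<120)&(s>120)&(Z>20)&(Z<100))
    rep("lid",ok&(s<60)&(v>120)&(Z>90)&(Z<105))
    rep("plate",ok&(s<60)&(v>110)&(Z>54)&(Z<66))
    rep("green",ok&(h>50)&(h<90)&(s>80)&(Z>5)&(Z<95))
```

```text
scene yellow [226, 157, 92, 71, 2567] mean [ 532. -129.   12.] z5/95 [ 1. 43.] rect [ 518. -105.] [134. 252.] 85.4
scene yellow [179, 240, 29, 16, 201] mean [803. -50.  37.] z5/95 [25. 50.] rect [802. -53.] [24. 65.] 68.7
scene red [315, 202, 14, 12, 92] mean [500.  45.  76.] z5/95 [65. 87.] rect [498.  40.] [29. 24.] 7.3
scene red [363, 225, 35, 36, 271] mean [499. 221. 132.] z5/95 [132. 139.] rect [455. 184.] [190.  76.] 38.7
scene red [213, 236, 13, 15, 164] mean [779.  35. 140.] z5/95 [136. 151.] rect [754. -14.] [143.  29.] 64.2
scene offcut [240, 104, 12, 14, 103] mean [ 442. -372.   80.] z5/95 [66. 90.] rect [ 437. -377.] [28. 38.] 88.2
scene offcut [297, 201, 10, 13, 93] mean [540.  16.  76.] z5/95 [67. 81.] rect [537.  14.] [27. 20.] 29.2
scene offcut [282, 216, 10, 12, 92] mean [596.  31.  78.] z5/95 [68. 82.] rect [595.  29.] [22. 21.] 53.5
scene offcut [177, 231, 30, 15, 49] mean [801. -52.  66.] z5/95 [64. 70.] rect [800. -55.] [29. 68.] 71.5
scene offcut [208, 258, 27, 16, 124] mean [791.  58.  82.] z5/95 [74. 90.] rect [788.  53.] [25. 57.] 66.9
scene wood [228, 104, 2
[... 4273 characters left out ...]
 [784. -79.  98.] z5/95 [ 91. 101.] rect [787. -77.] [65. 63.] 19.7
side lid [0, 339, 28, 37, 236] mean [ 28. -61.  97.] z5/95 [ 91. 104.] rect [ 30. -59.] [60.  9.] 28.3
side plate [272, 159, 22, 11, 79] mean [759.  21.  60.] z5/95 [55. 65.] rect [763.  24.] [30. 60.] 42.0
side plate [174, 168, 91, 67, 2666] mean [543.  40.  59.] z5/95 [57. 61.] rect [543.  49.] [180. 174.] 85.0
side plate [5, 345, 33, 39, 187] mean [ 30. -59.  60.] z5/95 [55. 65.] rect [ 32. -56.] [71. 11.] 29.4
side green [141, 159, 81, 80, 1463] mean [491. 142.  54.] z5/95 [15. 82.] rect [466. 138.] [263. 229.] 43.4
side green [225, 165, 40, 35, 179] mean [628.  33.  69.] z5/95 [63. 73.] rect [629.  38.] [168.   8.] 84.7
```

Emit:
servo_tool(steps=[[[-0.0133,-0.0234,-0.005],[0,0,-6.15],1],[[-0.0133,-0.0234,-0.005],[0,0,-6.15],1],[[-0.0133,-0.0234,-0.005],[0,0,-6.15],1],[[-0.0133,-0.0234,-0.005],[0,0,-6.15],1],[[-0.0133,-0.0234,-0.005],[0,0,-6.15],1],[[-0.0133,-0.0234,-0.005],[0,0,-6.15],1],[[-0.0133,-0.0234,-0.005],[0,0,-6.15],1],[[-0.0133,-0.0234,-0.005],[0,0,-6.15],1]])

```text
t: 0.77
ee_pos: [517.6, -188.1, 182.2]
orientation: [-2.947, -1.087, 0.001]
ft_force: [-0.3, -1.3, -0.3]
width: 87.7
grasp_force: 0.0
```

Emit:
servo_tool(steps=[[[-0.0133,-0.0234,0],[0,0,-6.15],1],[[-0.0133,-0.0234,0],[0,0,-6.15],1],[[-0.0133,-0.0234,0],[0,0,-6.15],1],[[-0.0133,-0.0234,0],[0,0,-6.15],1],[[-0.0133,-0.0234,0],[0,0,-6.15],1],[[-0.0133,-0.0234,0],[0,0,-6.15],1],[[-0.0133,-0.0234,0],[0,0,-6.15],1],[[-0.0133,-0.0234,0],[0,0,-6.15],1]])

```text
t: 1.43
ee_pos: [411.2, -375.3, 182.4]
orientation: [-3.132, 0.238, 0.001]
ft_force: [-0.8, 0.5, 0.5]
width: 87.7
grasp_force: 0.0
```

```bash
cat >> h.py <<'E'
def yawy(o):
    m=R.from_rotvec(o["orientation"]).as_matrix(); return np.degrees(np.arctan2(m[1,1],m[0,1])), m[2,2]
def st():
    o=sensors.get_obs(); print(round(o["t"],2),np.round(o["ee_pos"],1),"yaw,zz",np.round(yawy(o),3),"F",np.round(o["ft_force"],1),"w",round(o["width"],1),"g",round(o["grasp_force"],1),"q",np.round(o["qpos"],2)); return o
E
python3 - <<'E'
from h import *
st()
c,P=grab("wrist"); np.savez("w1.npz",c=c,P=P); cv2.imwrite("pics/w1.png",c)
g=cv2.cvtColor(c,cv2.COLOR_BGR2HSV); Z=P[...,2]
for lo,hi in((84,96),(36,52)):
    m=((Z>lo)&(Z<hi)&(g[...,0]<28)&(g[...,1]>50)).astype(np.uint8)
    k,l,s,_=cv2.connectedComponentsWithStats(m)
    for i in range(1,k):
        if s[i,4]>300:
            p=P[l==i]; print(lo,s[i],p.mean(0).round(1),[np.round(x,1) for x in cv2.minAreaRect(p[:,:2].astype(np.float32))])
E
```

```text
1.43 [ 411.2 -375.3  182.4] yaw,zz [-98.705  -1.   ] F [-0.8  0.5  0.5] w 87.7 g 0.0 q [-0.76  0.38  1.81  0.    0.95  0.96]
84 [ 241  147   28   91 2430] [ 416.  -374.    89.7] [array([ 414.3, -373.5]), array([21.7, 74.9]), np.float64(81.7)]
36 [   0   40   41  174 1037] [ 493.4 -166.9   40.1] [array([ 493.2, -166.9]), array([  3. , 155.3]), np.float64(84.9)]
36 [ 230  102   49  151 4408] [ 425.2 -375.6   43. ] [array([ 414.2, -373.5]), array([ 43.7, 144.6]), np.float64(82.1)]
```

View pics/w1.png

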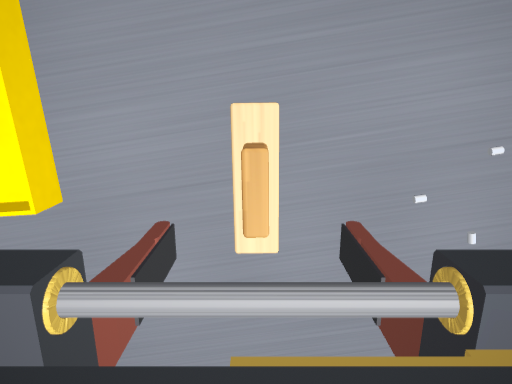

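The wrist view shows the brush centred between the open fingers, grip at about (255,190). Descend and grip.

Emit:
servo_tool(steps=[[[0.003,0.002,-0.02],[0,0,0.6],1],[[0,0,-0.02],[0,0,0],1],[[0,0,-0.02],[0,0,0],1],[[0,0,-0.02],[0,0,0],1],[[0,0,-0.02],[0,0,0],1],[[0,0,-0.02],[0,0,0],1],[[0,0,-0.011],[0,0,0],1],[[0,0,0],[0,0,0],0]])

```text
t: 2.15
ee_pos: [413.8, -371.0, 49.2]
orientation: [-3.131, 0.213, 0.006]
ft_force: [-0.6, -0.4, 0.3]
width: 84.0
grasp_force: 0.0
```

Emit:
servo_tool(steps=[[[0,0,0],[0,0,0],-1],[[0,0,0],[0,0,0],-1],[[0,0,0],[0,0,0],-1],[[0,0,0],[0,0,0],-1],[[0,0,0],[0,0,0],-1],[[0,0,0],[0,0,0],-1],[[0,0,0],[0,0,0],-1],[[0,0,0],[0,0,0],-1]])

```text
t: 2.82
ee_pos: [415.3, -372.4, 51.9]
orientation: [3.134, -0.214, 0.0]
ft_force: [-0.2, 0.2, -0.4]
width: 31.0
grasp_force: 0.0
```

```bash
python3 -c "
from h import *
st()"
```

```text
2.82 [ 415.3 -372.4   51.9] yaw,zz [-97.801  -1.   ] F [-0.2  0.2 -0.4] w 31.0 g 0.0 q [-0.75  0.58  1.87  0.    0.69  0.95]
```

Emit:
servo_tool(steps=[[[0,0,0],[0,0,0],-1],[[0,0,0],[0,0,0],-1],[[0,0,0],[0,0,0],-1],[[0,0,0],[0,0,0],-1],[[0,0,0.01],[0,0,0],-1],[[0,0,0.03],[0,0,0],-1],[[0,0,0.04],[0,0,0],-1],[[0,0,0.04],[0,0,0],-1]])

```text
t: 3.48
ee_pos: [414.3, -371.5, 172.6]
orientation: [-3.132, 0.214, 0.004]
ft_force: [-0.2, -0.9, -2.3]
width: 21.8
grasp_force: 30.0
```

```bash
python3 -c "
from h import *
st()"
```

```text
3.48 [ 414.3 -371.5  172.6] yaw,zz [-97.804  -1.   ] F [-0.2 -0.9 -2.3] w 21.8 g 30.0 q [-0.75  0.39  1.82  0.    0.94  0.95]
```

Emit:
servo_tool(steps=[[[0.008,0.028,0.003],[0,0,0.35],-1],[[0.008,0.029,0.003],[0,0,0.35],-1],[[0.008,0.029,0.003],[0,0,0.35],-1],[[0.008,0.029,0.003],[0,0,0.35],-1],[[0.008,0.029,0.003],[0,0,0.35],-1],[[0.008,0.029,0.003],[0,0,0.35],-1],[[0.008,0.029,0],[0,0,0.35],-1],[[0.008,0.029,0],[0,0,0.35],-1]])

```text
t: 4.15
ee_pos: [479.3, -139.9, 190.5]
orientation: [3.138, -0.137, 0.001]
ft_force: [1.1, 0.2, -2.7]
width: 21.8
grasp_force: 30.0
```

Emit:
servo_tool(steps=[[[0.0085,0.029,0],[0,0,0],-1],[[0.0085,0.029,0],[0,0,0],-1],[[0.0085,0.029,0],[0,0,0],-1],[[0.0085,0.029,0],[0,0,0],-1],[[0.0085,0.029,0],[0,0,0],-1],[[0.0085,0.029,0],[0,0,0],-1],[[0.0085,0.028,0],[0,0,0],-1],[[0.0085,0.028,0],[0,0,0],-1]])

```text
t: 4.82
ee_pos: [547.1, 90.2, 190.3]
orientation: [3.139, -0.137, -0.0]
ft_force: [1.2, -0.4, -1.4]
width: 21.5
grasp_force: 30.0
```

Run:
```python
from h import *
st()
c,P=grab("wrist"); cv2.imwrite("pics/w2.png",c)
c,P=grab("side"); cv2.imwrite("pics/s2.png",cv2.resize(c[100:300,120:340],None,fx=2.7,fy=2.7))
```

```text
4.82 [547.1  90.2 190.3] yaw,zz [-94.987  -1.   ] F [ 1.2 -0.4 -1.4] w 21.5 g 30.0 q [0.14 0.36 1.81 0.   0.97 1.8 ]
```

View pics/w2.png

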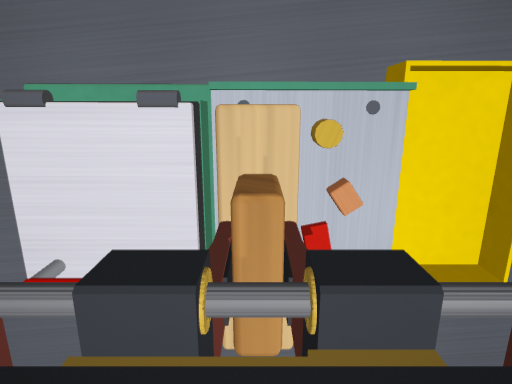

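View pics/s2.png

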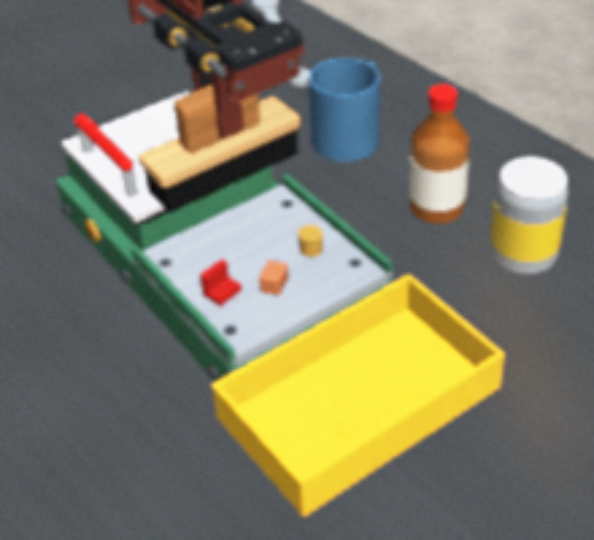

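Emit:
servo_tool(steps=[[[-0.002,0,-0.015],[0,0,0],-1],[[0,0,-0.015],[0,0,0],-1],[[0,0,-0.015],[0,0,0],-1],[[0,0,-0.013],[0,0,0],-1],[[0,0,-0.01],[0,0,0],-1],[[0,0,-0.005],[0,0,0],-1],[[0,0,-0.002],[0,0,0],-1],[[0,0,0],[0,0,0],-1]])

```text
t: 5.58
ee_pos: [545.1, 88.4, 114.6]
orientation: [3.138, -0.137, -0.001]
ft_force: [0.0, 0.0, -1.6]
width: 21.6
grasp_force: 30.0
```

Run:
```python
from h import *
st()
c,P=grab("side"); cv2.imwrite("pics/s3.png",cv2.resize(c[100:300,120:340],None,fx=2.7,fy=2.7))
```

```text
5.58 [545.1  88.4 114.6] yaw,zz [-95.014  -1.   ] F [ 0.   0.  -1.6] w 21.6 g 30.0 q [ 0.14  0.47  1.86 -0.    0.81  1.8 ]
```

View pics/s3.png

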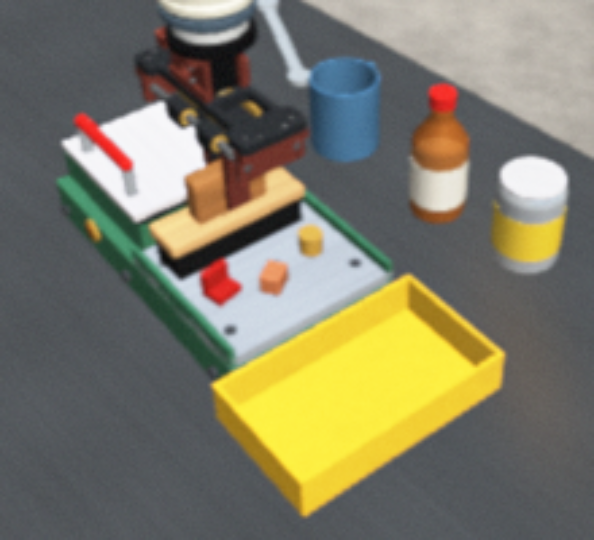

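The brush stands just above the plate behind all three off-cuts (angle at about (220,283), block (273,277), slug (311,240)). Now sweep.

Emit:
servo_tool(steps=[[[-0.0004,-0.005,0],[0,0,0],-1],[[-0.0008,-0.0085,0],[0,0,0],-1],[[-0.0008,-0.009,0],[0,0,0],-1],[[-0.0008,-0.009,0],[0,0,0],-1],[[-0.0008,-0.009,0],[0,0,0],-1],[[-0.0008,-0.009,0],[0,0,0],-1],[[-0.0008,-0.009,0],[0,0,0],-1],[[-0.0008,-0.009,0],[0,0,0],-1]])

```text
t: 6.3
ee_pos: [539.2, 20.1, 114.8]
orientation: [-3.138, 0.138, -0.001]
ft_force: [0.6, 0.8, -2.6]
width: 21.9
grasp_force: 30.0
```

Emit:
servo_tool(steps=[[[-0.0008,-0.009,0],[0,0,0],-1],[[-0.0008,-0.009,0],[0,0,0],-1],[[-0.0008,-0.009,0],[0,0,0],-1],[[-0.0008,-0.009,0],[0,0,0],-1],[[-0.0008,-0.009,0],[0,0,0],-1],[[-0.0008,-0.009,0],[0,0,0],-1],[[-0.0008,-0.009,0],[0,0,0],-1],[[-0.0008,-0.009,0],[0,0,0],-1]])

```text
t: 6.97
ee_pos: [532.5, -51.9, 114.6]
orientation: [3.138, -0.137, -0.001]
ft_force: [0.1, 0.7, -1.9]
width: 21.8
grasp_force: 30.0
```

Run:
```python
from h import *
st()
c,P=grab("side"); cv2.imwrite("pics/s4.png",cv2.resize(c[100:300,120:340],None,fx=2.7,fy=2.7))
```

```text
6.97 [532.5 -51.9 114.6] yaw,zz [-94.999  -1.   ] F [ 0.1  0.7 -1.9] w 21.8 g 30.0 q [-0.12  0.45  1.9  -0.    0.79  1.54]
```

View pics/s4.png

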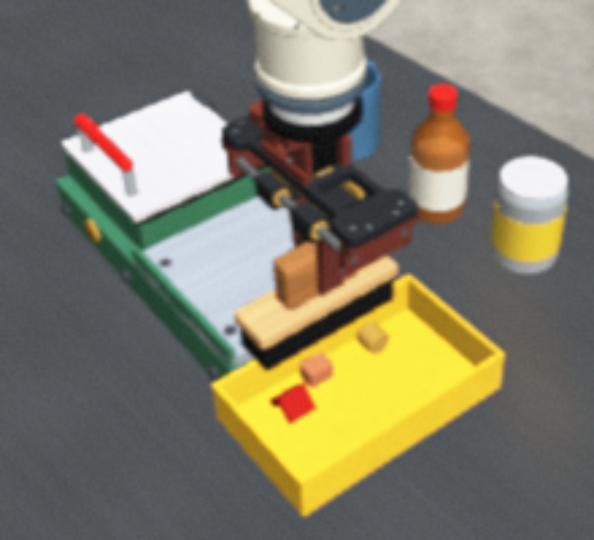

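All three off-cuts lie in the tray (at about (296,402), (317,369) and (372,336)). Put the brush down on the bench beyond the tray.

Emit:
servo_tool(steps=[[[0,0,0.02],[0,0,0],-1],[[-0.009,-0.034,0.02],[0,0,0],-1],[[-0.009,-0.034,0],[0,0,0],-1],[[-0.009,-0.034,0],[0,0,0],-1],[[-0.009,-0.034,0],[0,0,0],-1],[[-0.009,-0.034,0],[0,0,0],-1],[[-0.009,-0.034,0],[0,0,0],-1],[[-0.009,-0.034,0],[0,0,0],-1]])

```text
t: 7.68
ee_pos: [468.9, -290.6, 154.7]
orientation: [-3.139, 0.137, 0.0]
ft_force: [0.6, 0.6, -2.4]
width: 21.9
grasp_force: 30.0
```

Emit:
servo_tool(steps=[[[0,0,-0.02],[0,0,0],-1],[[0,0,-0.025],[0,0,0],-1],[[0,0,-0.025],[0,0,0],-1],[[0,0,-0.015],[0,0,0],-1],[[0,0,-0.009],[0,0,0],-1],[[0,0,-0.005],[0,0,0],-1],[[0,0,-0.0025],[0,0,0],-1],[[0,0,0],[0,0,0],-1]])

```text
t: 8.35
ee_pos: [470.1, -289.0, 53.3]
orientation: [3.138, -0.137, 0.0]
ft_force: [0.5, -0.4, -2.5]
width: 21.9
grasp_force: 30.0
```

Run:
```python
from h import *
st()
```

```text
8.35 [ 470.1 -289.    53.3] yaw,zz [-94.99  -1.  ] F [ 0.5 -0.4 -2.5] w 21.9 g 30.0 q [-0.57  0.57  1.88  0.    0.69  1.09]
```

Emit:
servo_tool(steps=[[[0,0,-0.001],[0,0,0],-1],[[0,0,-0.001],[0,0,0],-1],[[0,0,0],[0,0,0],1],[[0,0,0],[0,0,0],1],[[0,0,0],[0,0,0],1],[[0,0,0],[0,0,0],1],[[0,0,0],[0,0,0],1],[[0,0,0],[0,0,0],1]])

```text
t: 9.02
ee_pos: [469.9, -288.9, 51.3]
orientation: [3.138, -0.137, 0.0]
ft_force: [-0.1, 0.2, 0.6]
width: 58.5
grasp_force: 0.0
```

Emit:
servo_tool(steps=[[[0,0,0],[0,0,0],1],[[0,0,0.02],[0,0,0],1],[[0,0,0.03],[0,0,0],1],[[0,0,0.04],[0,0,0],1],[[0,0,0.04],[0,0,0],1],[[0,0,0.02],[0,0,0],1],[[0,0,0],[0,0,0],1],[[0,0,0],[0,0,0],1]])

```text
t: 9.68
ee_pos: [470.3, -289.2, 202.3]
orientation: [3.137, -0.137, 0.004]
ft_force: [0.5, 0.4, 0.3]
width: 88.0
grasp_force: 0.0
```

Run:
```python
from h import *
st()
c,P=grab("wrist"); c2,_=grab("side"); cv2.imwrite("pics/w5.png",np.vstack([c[:290],c2[100:384]]))
```

```text
9.68 [ 470.3 -289.2  202.3] yaw,zz [-95.  -1.] F [0.5 0.4 0.3] w 88.0 g 0.0 q [-0.57  0.34  1.81  0.    0.99  1.09]
```

View pics/w5.png

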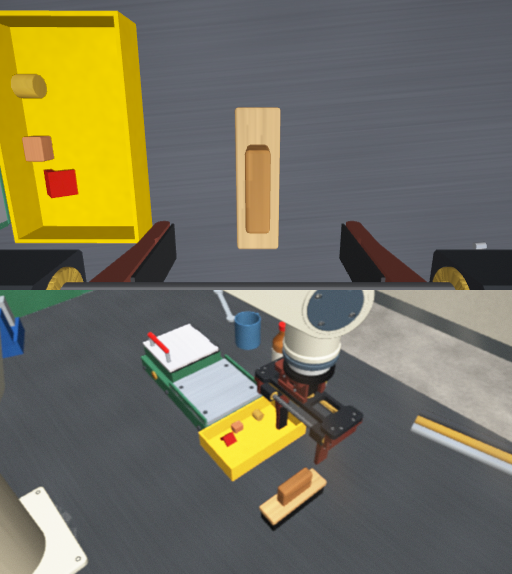

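The brush stands released on the bench at about (257,178) in the wrist view, and the three off-cuts are in the tray. On to the bar.

Emit:
servo_tool(steps=[[[0.0018,0.0318,0],[0,0,5.63],1],[[0.0018,0.0318,0],[0,0,5.63],1],[[0.0018,0.0318,0],[0,0,5.63],1],[[0.0018,0.0318,0],[0,0,5.63],1],[[0.0018,0.0318,0],[0,0,5.63],1],[[0.0018,0.0318,0],[0,0,5.63],1],[[0.0018,0.0318,0],[0,0,5.63],1],[[0.0018,0.0318,0],[0,0,5.63],1]])

```text
t: 10.45
ee_pos: [482.8, -32.9, 199.2]
orientation: [-2.948, -1.082, 0.005]
ft_force: [0.7, 0.6, -0.4]
width: 87.9
grasp_force: 0.0
```

Emit:
servo_tool(steps=[[[0.0018,0.0318,0],[0,0,5.63],1],[[0.0018,0.0318,0],[0,0,5.63],1],[[0.0018,0.0318,0],[0,0,5.63],1],[[0.0018,0.0318,0],[0,0,5.63],1],[[0.0018,0.0318,0],[0,0,5.63],1],[[0.0018,0.0318,0],[0,0,5.63],1],[[0.0018,0.0318,0],[0,0,5.63],1],[[0.0018,0.0318,0],[0,0,5.63],1]])

```text
t: 11.12
ee_pos: [497.2, 221.1, 199.0]
orientation: [-2.308, -2.129, 0.006]
ft_force: [-0.1, 0.1, 1.0]
width: 87.7
grasp_force: 0.0
```

Run:
```python
from h import *
st()
c,P=grab("wrist"); cv2.imwrite("pics/w6.png",c)
g=cv2.cvtColor(c,cv2.COLOR_BGR2HSV); Z=P[...,2]
m=((Z>120)&(Z<145)&((g[...,0]<6)|(g[...,0]>174))&(g[...,1]>140)).astype(np.uint8)
k,l,s,_=cv2.connectedComponentsWithStats(m)
for i in range(1,k):
    if s[i,4]>200:
        p=P[l==i]; print(s[i],p.mean(0).round(1),np.percentile(p[:,2],95),[np.round(x,1) for x in cv2.minAreaRect(p[:,:2].astype(np.float32))])
```

```text
11.12 [497.2 221.1 199. ] yaw,zz [-4.632 -1.   ] F [-0.1  0.1  1. ] w 87.7 g 0.0 q [ 0.4   0.34  1.83 -0.    0.98  0.48]
[ 248  134   20  138 2408] [497.9 224.  136.9] 138.77145130721573 [array([497.6, 220.9]), array([103.2,  13.3]), np.float64(84.8)]
```

View pics/w6.png

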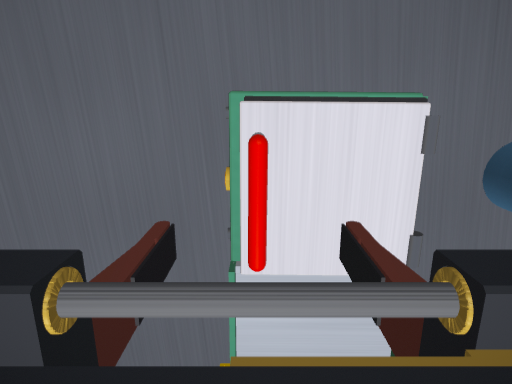

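The red bar is centred between the fingers, at about (257,202). Descend and grip.

Emit:
servo_tool(steps=[[[0.0005,0,-0.02],[0,0,-0.4],1],[[0,0,-0.02],[0,0,0],1],[[0,0,-0.02],[0,0,0],1],[[0,0,-0.015],[0,0,0],1],[[0,0,-0.008],[0,0,0],0],[[0,0,-0.004],[0,0,0],-1],[[0,0,0],[0,0,0],-1],[[0,0,0],[0,0,0],-1]])

```text
t: 11.83
ee_pos: [499.2, 219.8, 114.1]
orientation: [-2.322, -2.116, 0.001]
ft_force: [0.5, -0.8, -0.3]
width: 64.9
grasp_force: 0.0
```

Emit:
servo_tool(steps=[[[0,0,0],[0,0,0],-1],[[0,0,0],[0,0,0],-1],[[0,0,0],[0,0,0],-1],[[0,0,0],[0,0,0],-1],[[0,0,0],[0,0,0],-1],[[0,0,0],[0,0,0],-1],[[0,0,0],[0,0,0],-1],[[0,0,0],[0,0,0],-1]])

```text
t: 12.5
ee_pos: [496.7, 220.0, 114.1]
orientation: [-2.321, -2.113, 0.006]
ft_force: [-8.2, 1.4, 5.4]
width: 12.9
grasp_force: 30.0
```

Run:
```python
from h import *
st()
```

```text
12.5 [496.7 220.  114.1] yaw,zz [-5.373 -1.   ] F [-8.2  1.4  5.4] w 12.9 g 30.0 q [0.39 0.46 1.88 0.   0.81 0.49]
```

Emit:
servo_tool(steps=[[[0,0,0.0005],[0,0,0],-1],[[0,0,0.0005],[0,0,0],-1],[[0,0,0.0005],[0,0,0],-1],[[0,0,0.0005],[0,0,0],-1],[[0,0,0.0005],[0,0,0],-1],[[0,0,0.0005],[0,0,0],-1],[[0,0,0.0005],[0,0,0],-1],[[0,0,0.0005],[0,0,0],-1]])

```text
t: 13.17
ee_pos: [497.0, 219.9, 115.5]
orientation: [-2.321, -2.114, 0.006]
ft_force: [2.3, 4.8, -20.0]
width: 13.3
grasp_force: 30.0
```

Run:
```python
from h import *
st()
```

```text
13.17 [497.  219.9 115.5] yaw,zz [-5.336 -1.   ] F [  2.3   4.8 -20. ] w 13.3 g 30.0 q [0.39 0.46 1.88 0.   0.81 0.49]
```

Emit:
servo_tool(steps=[[[0,0,0.0005],[0,0,0],-1],[[0,0,0.0005],[0,0,0],-1],[[0,0,0.0005],[0,0,0],-1],[[0,0,0.0005],[0,0,0],-1],[[0,0,0.0005],[0,0,0],-1],[[0,0,0.0005],[0,0,0],-1],[[0,0,0.0005],[0,0,0],-1],[[0,0,0.0005],[0,0,0],-1]])

```text
t: 13.83
ee_pos: [499.7, 219.8, 122.7]
orientation: [2.321, 2.115, 0.002]
ft_force: [3.9, -0.1, -9.0]
width: 13.3
grasp_force: 30.0
```

Run:
```python
from h import *
st()
```

```text
13.83 [499.7 219.8 122.7] yaw,zz [-5.315 -1.   ] F [ 3.9 -0.1 -9. ] w 13.3 g 30.0 q [ 0.39  0.45  1.87 -0.    0.82  0.49]
```

Emit:
servo_tool(steps=[[[0.0003,0,0.0007],[0,0,0],-1],[[0.0003,0,0.0007],[0,0,0],-1],[[0.0003,0,0.0007],[0,0,0],-1],[[0.0003,0,0.0007],[0,0,0],-1],[[0.0003,0,0.0007],[0,0,0],-1],[[0.0003,0,0.0007],[0,0,0],-1],[[0,0,0],[0,0,0],-1],[[0,0,0],[0,0,0],-1]])

```text
t: 14.5
ee_pos: [501.2, 219.7, 126.6]
orientation: [2.322, 2.116, 0.0]
ft_force: [4.2, -4.3, -7.5]
width: 13.3
grasp_force: 30.0
```

Run:
```python
from h import *
st()
c,P=grab("scene"); z0=np.load("scene0.npz"); H=cv2.cvtColor(c,cv2.COLOR_BGR2HSV)
Z=P[...,2]; ax=np.array([.9962,-.0872]); ay=np.array([.0872,.9962])
for nm,(c,P) in (("now",(c,P)),("t0",(z0["c"],z0["P"])),("side",grab("side"))):
    H=cv2.cvtColor(c,cv2.COLOR_BGR2HSV); d=P[...,:2]-np.array([559,215]); x=d@ax; y=d@ay
    m=(abs(x)<72)&(abs(y)<72)&(P[...,2]>88)&(P[...,2]<125)&(H[...,1]<60)&(H[...,2]>110)
    A=np.c_[x[m],np.ones(m.sum())]; z=P[...,2][m]
    for _ in range(3):
        k=np.linalg.lstsq(A,z,rcond=None)[0]; r=abs(A@k-z)<4; A,z=A[r],z[r]
    print(nm,len(z),k)
    cv2.imwrite(f"pics/f_{nm}.png",c)
a=cv2.imread("pics/f_now.png")[120:320,150:420]; b=cv2.imread("pics/f_side.png")[100:300,100:370]
cv2.imwrite("pics/f.png",cv2.resize(np.hstack([a,b]),None,fx=1.48,fy=1.48))
```

```text
14.5 [501.2 219.7 126.6] yaw,zz [-5.312 -1.   ] F [ 4.2 -4.3 -7.5] w 13.3 g 30.0 q [ 0.39  0.44  1.87 -0.    0.83  0.48]
now 3675 [-8.61885817e-02  1.02350478e+02]
t0 3846 [1.69711277e-03 9.56943741e+01]
side 1317 [-8.80571459e-02  1.02884260e+02]
```

View pics/f.png

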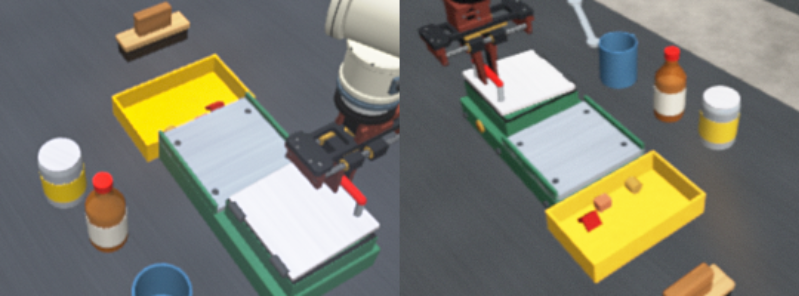

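The lid is open at about 0.088 rad (seen from both cameras), the off-cuts are in the tray and the brush is on the bench. A small lift and settle, then hand in.

Emit:
servo_tool(steps=[[[0.0002,0,0.0005],[0,0,0],-1],[[0.0002,0,0.0005],[0,0,0],-1],[[0.0002,0,0.0005],[0,0,0],-1],[[0,0,0],[0,0,0],-1],[[0,0,0],[0,0,0],-1],[[0,0,0],[0,0,0],-1],[[0,0,0],[0,0,0],-1],[[0,0,0],[0,0,0],-1]])

```text
t: 15.27
ee_pos: [501.7, 219.7, 127.9]
orientation: [2.322, 2.116, 0.0]
ft_force: [4.9, -2.9, -8.4]
width: 13.2
grasp_force: 30.0
```

Run:
```python
from h import *
st(); print(close_job())
```

```text
15.27 [501.7 219.7 127.9] yaw,zz [-5.31 -1.  ] F [ 4.9 -2.9 -8.4] w 13.2 g 30.0 q [ 0.39  0.44  1.87 -0.    0.83  0.48]
the job is handed in; nothing more can be done
None
```

I handed the job in at 15.3 s, with no verdict returned: the three off-cuts are in the tray, the brush stands released on the bench, and the gripper holds the lid by its bar at about 0.1 rad (roughly 15 mm open at the front edge).

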